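Fetch the sample carrier out of the deep tank with the hook rod

TASK

Take the hook rod from its fork stand, catch the red bail of the sample carrier hanging deep in the narrow tank, slide the carrier gently along its rails toward the blue-marked end until you feel it meet the stop, and lift it out there, where the keepers leave it free. Set the carrier down softly, upright in the white drip tray, unhook it and hang the rod back in its fork. Handle the carrier only with the rod, never push or pull on it with more than 15 N or press the rod hard on the tank, and leave everything else where it stands.

Things in the scene. Friction and masses are not known exactly. Their poses are not given: they have to be found in the camera images.
- tank: deep narrow clear tank, fixed, open on top; outside 198 x 56 mm (grey foot 206 x 64), 130 mm high, grey rim 64 mm wide; inside 190 mm along its x, 48 mm along its y; floor 6 mm thick. Origin: centre of its underside. x runs along its length; the blue strip on the rim marks the +x end. Inside stands a rigid steel hanger frame with a blue stop (see the two tank points).
- tank_rails (a point): point 45 mm above the tank's origin, midway between the tops of the frame's two rails (along tank x, 32 mm apart) that carry the carrier's lugs. 7 mm above the rails keeper strips (3 mm thick, 32 mm apart) hold the lugs down. At the rails' +x end an upright blue stop, top 20 mm above the rails. The keepers have notches for the lugs 0 to 15 and 33 to 49 mm before the stop's face.
- tank_mouth (a point): centre of the tank's open top, 130 mm above its underside. The frame's place along the tank is not measured and differs each time: the stop's face lies 45 to 85 mm to +x of this point, so it must be felt for, slowly: contact there is stiff, about 8 N per mm. The carrier lifts out only while within 5 mm of the stop; elsewhere the keepers block it.
- carrier: loose aluminium sample carrier, 0.14 to 0.28 kg: basket 32 x 26 x 34 mm; on it a flange 44 mm long (x), 27 wide, 4 thick, top 38 mm above the origin, with a lug 10 mm long and 44 wide at each end; red bail. Origin: centre of the underside; z up. It hangs by the lugs on the rails in the tank, 10 to 75 mm short of the stop, x along tank x, and slides with up to about 2 N of friction.
- carrier_bail (a point): centre of the crossbar of the carrier's red bail, 59.5 mm above the carrier's underside; carrier's axes. The bail is an inverted U of 5 mm round bar standing across y: posts at y = +-11 mm, crossbar slightly peaked in the middle, 18 mm of clear height between it and the flange, open along x.
- rod_grip (a point): centre of the loose hook rod's upright orange handle, 26 mm (rod x) x 14 mm (rod y) x 56 mm high; grip it across the 14 mm. Rod 0.12 kg; z up along it, x the way the hook's toe points. Below the handle a steel collar (37 mm across, 5 mm thick, underside 35 mm below this point), then a 7 mm shank down to the hook, 135 mm below this point
- rod_collar (a point): middle of the underside of the rod's collar, on the rod's axis, 35 mm below the grip point
- rod_hook (a point): foot of the rod where the toe leaves the shank (centre line), 100 mm below the collar. The toe is a round bar 6 mm thick along rod +x: level for 10 mm, then rising 5 mm to its end at 14 mm (outermost point 17 mm from the axis, highest point 8 mm above this point; lowest 3 mm below it)
- fork: grey fork stand, fixed, base 110 x 80 x 8 mm, post on its +x side. Two steel prongs along x carry the rod by its collar, 125 mm above the bench; the slot between them is 16 mm wide, open towards the fork's -x, closed 28 mm to +x of the seat; the prongs end 21 mm to -x of the seat. Origin: on the bench under the seat
- fork_seat (a point): the rod's seat in the fork: on the prongs' top face, 125 mm above the bench; the rod's collar underside stands here at the start, rod x along fork x
- tray: white drip tray, fixed, 100 x 100 mm outside, walls 4 mm thick and 16 mm high, floor 4 mm thick. Origin: centre of its underside
- vial_1: small black-capped vial with beige contents, 25 x 24 x 52 mm, loose bystander; origin at its underside
- objective_case: microscope objective in a clear case with black base, 35 x 35 x 55 mm, loose bystander; origin at its underside
- sample_holder: brass-coloured sample holder block, 32 x 49 x 17 mm, loose bystander; origin at its underside
- foil_puck: round metal sample puck, 31 x 31 x 11 mm, loose bystander; origin at its underside
- rod: the whole hook rod; origin at the middle of its collar's underside, same axes as the points on it
There are look-alikes about, which are no part of the job. Leave any brown, purple or turquoise look-alike of the carrier alone.

How it is judged:
By the outcome, as a careful person would: the job done as asked, in the order asked, and still so for the second after the job is handed in, with the robot touching nothing.
It also fails if it takes over 72 s, if anything falls off the work surface, if the arm or the gripper's body presses on something with over 40 N, if the wrist force passes 120 N, or if a joint passes its speed limit or range.

ROBOT

A 7-joint arm with a two-finger parallel gripper is mounted at the origin on a cart in front of the work surface, level with it; the furniture and walls round the work are solid. World frame = base frame: x ahead of the robot, y to its left, z up, the work surface at z = 0. Lengths are in m, angles in rad, forces in N, time in s.
With the tool pointing down it reaches from about 0.4 to 0.875 m from the base axis. Payload 19.3 kg.
Tool frame: the origin (TCP) lies on the front face of the gripper's body, between the roots of the fingers; the fingertips stand 73 mm ahead of it and the grasp point (between the pads) lies 54 mm ahead of it; z points along the fingers, y is the line along which they close (so a half turn about z gives the same grasp; the last joint's range is limited). The gripper opens to 85 mm and grips with 20 to 120 N. Pads are 22 mm wide; open, the fingers measure 114 mm over their backs; the gripper's body (76 mm by 85 mm) begins 54 mm behind the grasp point. The pads swing forward as they close: fully open they stand 13 mm farther back than shut.
Start: joints at [-1.325, 0.521, -0.036, 1.599, 0.021, 1.021, -0.113], TCP at [0.194, 0.594, 0.304] pointing down, gripper open.
Joint ranges: [-2.91, 2.91], [-0.3, 2.13], [-1.5, 1.42], [0.17, 2.43], [-1.26, 4.41], [0.16, 1.93], [-2.52, 2.52]. Speed limits (rad/s): [1.89, 1.89, 2.39, 2.39, 3.01, 3.01, 3.01].

INTERFACE

Orientations are given as a 3x3 rotation matrix whose columns are the frame's x, y, z axes.
In Python, from rig import read_state, get_image, calibration, close_job gives the robot as it stands.
- The arm moves only by the tool apply_moves, never from a script. Its argument "plan" is a list of rows, each a list of 7 numbers: the shift along the tool's x, y, z in cm, then the turn, a rotation vector about the tool's x, y, z in rad, then the closure, from 0 (fully open) to 1 (shut). In form: [[tx, ty, tz, rx, ry, rz, claw], ...]. A call has exactly 5 rows; each row shifts and turns the commanded pose from where the row before left it, along the tool's axes as they then stand; what a row does not reach is not made up. A row lasts 1/10 s, in which the tool goes at most 50 mm and 8.59 degrees, less where a joint would pass 70% of its speed; a pose out of reach is approached as far as the arm can. A call is refused whole if a number of a shift passes 5 or a number of a turn 0.15, either way. A call with a gripper value outside its range is refused whole. The fingers move at their own pace and stop on an object; "squeeze" is the grip in N (left out, the last holds). Time passes only in rows, so rows that do not move let the fingers close, or fill a call up. It gives the time, the measured TCP pose, the force, the opening and the grip force at its end, in the units of the state.
- read_state(): the state, without advancing time (a new reading comes with each control period).
- get_image(name): name is "side" or "top" or "wrist"; returns (picture, depth): 480x640x3 uint8, blue, green, red; 480x640 float32, m along the optical axis (not along the pixel's ray), 0 where there is no reading.
- calibration(name): a dict with "fx", "fy", "cx", "cy" (pixels), "rvec" (rotation vector, rad) and "tvec" (3), from world to camera coordinates, as OpenCV has them; the wrist camera has in their place "mount" (4x4, takes a point from camera to tool coordinates, whose origin is the TCP and whose axes are the flange's). Camera axes: x right, y down, z forward; pixel columns grow to the right and rows downward; lengths in m; the calibration is good to about 2 mm. The wrist camera is an equidistant fisheye: a pixel r from the principal point sees the ray r / f radians off the axis. A picture is of the moment at which its call begins: read the wrist's pose just before it. calibration takes no time and is no camera call.
- close_job(): hands the job in; it is judged then, once.
The state is a dict: "clock": time; "q": joint angles; "qd": joint speeds; "tau": joint torques, N m; "tool_pos": TCP position; "eef_rot": TCP orientation; "contact_force": force on the tool from outside, world axes, zero at the start; "torque": the same for the moment, N m; "grip_width": opening from 0.0 (shut) to 1.0 (fully open); "grip_force": force on a finger pad.
Only numpy, scipy, OpenCV 4.12 (cv2) and the standard library are available. Lean on these libraries where they do the work, as an engineer would, in place of code of your own. Each camera call takes 0.05 s, during which the arm holds its last target. There are 200 camera calls.

## Working session

There is one attempt and no reset: what is moved stays moved. The work goes in short steps, Python scripts to look and compute and a tool call to move; the robot and the scene stay as the last step left them, time stands still between calls to the robot, and variables do not carry over. Pictures are saved under pics/ and viewed, at most 10 in all, crops included, and the job is handed in when it is done.

Besides the shell and the picture viewer there is one more tool, called as a command line: name --pt "numbers of a row" for each row, then --argument value for the rest. apply_moves: Moves the arm, as the interface text tells. Its arguments: {"type":"object","properties":{"plan":{"type":"array"},"squeeze":{"type":"number"}},"required":["plan"]}

```bash
ls; mkdir -p pics; python3 - <<'E'
from rig import *
import cv2,numpy as np
s=read_state();print(s)
for n in("side","top"):
    c=calibration(n);print(n,c)
    p,d=get_image(n);cv2.imwrite(f"pics/{n}0.png",p);np.save(f"{n}0.npy",d)
print(calibration("wrist"))
E
```

```text
pics
{'clock': 0.0, 'q': array([-1.32524693,  0.52201311, -0.0363255 ,  1.60000314,  0.02117048,
        1.02109492, -0.11280956]), 'qd': array([ 2.14896786e-04,  6.38145045e-04, -6.21304680e-04,  1.17208418e-04,
       -1.05827257e-03,  1.82549107e-03, -3.60153550e-05]), 'tau': array([ 1.37548210e-03, -9.27114058e+01,  1.98040098e+00, -3.69914782e+01,
        1.78827258e-02,  8.38342152e-03,  4.19605999e-05]), 'tool_pos': array([0.19402584, 0.59385208, 0.303328  ]), 'eef_rot': array([[-9.50552544e-01,  3.10563636e-01, -2.97956324e-04],
       [ 3.10563774e-01,  9.50551915e-01, -1.09501084e-03],
       [-5.68475938e-05, -1.13339978e-03, -9.99999356e-01]]), 'contact_force': array([-0.02038763, -0.62515345,  0.08549352]), 'torque': array([-0.02410401, -0.0101097 , -0.01302285]), 'grip_force': 0.0, 'grip_width': 1.0002134427916527}
side {'fx': 498.9905766786434, 'fy': 498.9905766786434, 'cx': 316.7202910186412, 'cy': 234.3631791675037, 'rvec': array([ 1.97478491, -0.63662548,  0.3791829 ]), 'tvec': array([-0.57834538,  0.20958775,  0.91829958])}
top {'fx': 462.38243096011956, 'fy': 462.38243096011956, 'cx': 319.68187398322135, 'cy': 240.58829978174472, 'rvec': array([ 2.19907568, -2.21326927,  0.04046563]), 'tvec': array([-0.19738333,  0.56797301,  1.27948632])}
{'fx': 371.64829954431775, 'fy': 371.64829954431775, 'cx': 320.09228899962403, 'cy': 239.81170005344833, 'mount': array([[-4.42129752e-04, -9.55027309e-01, -2.96517526e-01,
         7.54367756e-02],
       [ 9.99999520e-01, -6.81475330e-04,  7.03830271e-04,
        -8.44685071e-04],
       [-8.74246509e-04, -2.96517073e-01,  9.55027152e-01,
        -7.06947518e-02],
       [ 0.00000000e+00,  0.00000000e+00,  0.00000000e+00,
         1.00000000e+00]])}
```

View pics/top0.png

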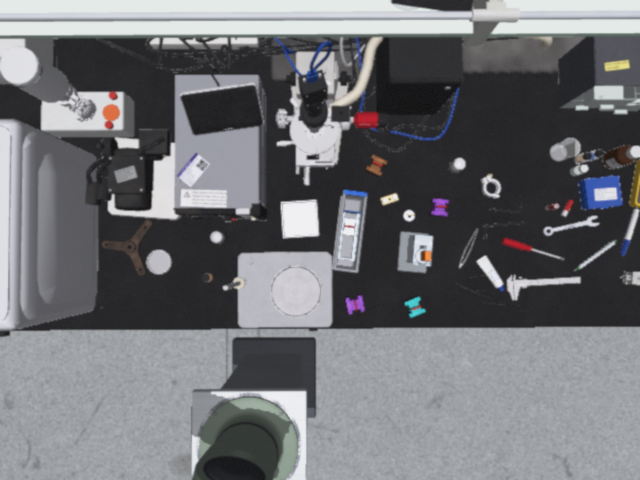

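View pics/side0.png

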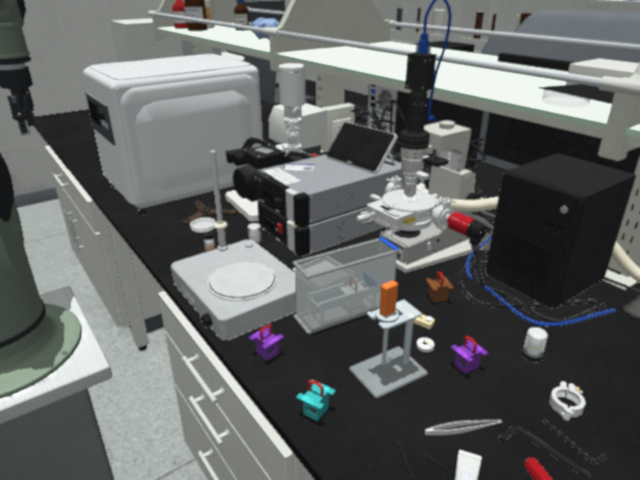

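The top view shows the tank at (350,231) with its blue end at (353,193), the fork and rod at (416,252) with the orange handle at (426,256), and the tray at (300,219). Look-alikes are brown (376,165), purple (440,207) and (355,305), and turquoise (415,307). The real carrier is the grey one with the red bail inside the tank, near (350,228).

```bash
cat > h.py <<'E'
from rig import *
import cv2,numpy as np
def RT(n):
    c=calibration(n);return c,cv2.Rodrigues(c["rvec"])[0],c["tvec"]
def cloud(n,d):
    c,R,t=RT(n);v,u=np.mgrid[:480,:640]
    P=np.stack([(u-c["cx"])/c["fx"]*d,(v-c["cy"])/c["fy"]*d,d],-1)
    return (P-t)@R
def proj(n,X):
    c,R,t=RT(n);K=np.array([[c["fx"],0,c["cx"]],[0,c["fy"],c["cy"]],[0,0,1]])
    p=(np.atleast_2d(X)@R.T+t)@K.T;return p[:,:2]/p[:,2:]
def rect(m,W):
    q=W[m][:,:2]; r=cv2.minAreaRect((q*1000).astype(np.float32));return r,len(q),np.median(W[m][:,2])
E
python3 - <<'E'
from h import *
for n in("top","side"):
    p=cv2.imread(f"pics/{n}0.png");d=np.load(f"{n}0.npy");W=cloud(n,d)
    hsv=cv2.cvtColor(p,cv2.COLOR_BGR2HSV);v,u=np.mgrid[:480,:640];z=W[...,2]
    box=lambda a,b,c,e:(u>a)&(u<c)&(v>b)&(v<e)&(d>0)
    if n=="top":
        B={"tank":box(328,182,372,278)&(abs(z-.13)<.012),"blue":box(335,185,372,200)&(hsv[...,0]>100)&(hsv[...,0]<130)&(hsv[...,1]>120),
        "tray":box(275,195,325,243)&(z>.008)&(z<.03)&(hsv[...,2]>170),"prong":box(395,228,440,275)&(abs(z-.122)<.012),"base":box(390,228,440,278)&(z>.003)&(z<.02),
        "orange":box(395,228,440,275)&(hsv[...,0]>5)&(hsv[...,0]<20)&(hsv[...,1]>150),"bail":box(335,190,370,270)&((hsv[...,0]<6)|(hsv[...,0]>174))&(hsv[...,1]>100)}
    else:
        B={"orange":box(370,270,410,320)&(hsv[...,0]>5)&(hsv[...,0]<20)&(hsv[...,1]>150),"prong":box(365,295,430,335)&(abs(z-.122)<.012),"blue":box(370,230,405,255)&(hsv[...,0]>100)&(hsv[...,0]<130)&(hsv[...,1]>120),
        "bail":box(300,250,395,325)&((hsv[...,0]<6)|(hsv[...,0]>174))&(hsv[...,1]>60)}
    for k,m in B.items():
        if m.sum()>2: print(n,k,rect(m,W),W[m].min(0).round(3),W[m].max(0).round(3))
        else: print(n,k,m.sum())
    if n=="top": cv2.imwrite("pics/top_c.png",cv2.resize(p[180:285,270:450],None,fx=4,fy=4,interpolation=cv2.INTER_CUBIC))
E
```

```text
top tank (((587.3175659179688, -277.71002197265625), (62.022586822509766, 204.44940185546875), 82.62715911865234), 595, np.float64(0.13050587429992386)) [ 0.483 -0.319  0.119] [ 0.691 -0.236  0.138]
top blue (((693.6841430664062, -299.3798828125), (71.29146575927734, 33.01675796508789), 82.14566040039062), 117, np.float64(0.13143589968926775)) [ 0.677 -0.336 -0.006] [ 0.713 -0.263  0.137]
top tray (((628.5667114257812, -144.8831787109375), (99.20006561279297, 99.18975830078125), 3.486957311630249), 310, np.float64(0.013708198383383753)) [ 0.577 -0.197  0.008] [ 0.68  -0.094  0.023]
top prong (((538.0421142578125, -460.63165283203125), (47.45400619506836, 76.19483184814453), 84.86652374267578), 405, np.float64(0.12642172535521184)) [ 0.499 -0.487  0.12 ] [ 0.576 -0.435  0.134]
top base (((530.54052734375, -467.63653564453125), (135.31222534179688, 134.46522521972656), 89.61962127685547), 890, np.float64(0.00787674732032976)) [ 0.463 -0.535  0.003] [ 0.598 -0.4    0.018]
top orange (((523.3251953125, -459.1177062988281), (17.089523315429688, 14.898387908935547), 0.015043651685118675), 
[... 184 characters left out ...]
287090301514), 3, np.float64(0.07440534249256263)) [ 0.603 -0.282  0.072] [ 0.603 -0.276  0.075]
side orange (((631.4051513671875, -366.050048828125), (321.0220947265625, 22.762367248535156), 40.40315246582031), 476, np.float64(0.16333999340891645)) [ 0.506 -0.468 -0.004] [ 0.748 -0.255  0.186]
side prong (((535.07568359375, -461.45538330078125), (47.14766311645508, 78.39427947998047), 83.70846557617188), 740, np.float64(0.12395745354329712)) [ 0.494 -0.487  0.117] [ 0.576 -0.435  0.134]
side blue (((766.7202758789062, -201.86468505859375), (298.331787109375, 42.03699493408203), 46.53997039794922), 91, np.float64(0.13012311493164205)) [ 0.672 -0.318 -0.001] [ 0.854 -0.079  0.132]
side bail 0
```

View pics/top_c.png

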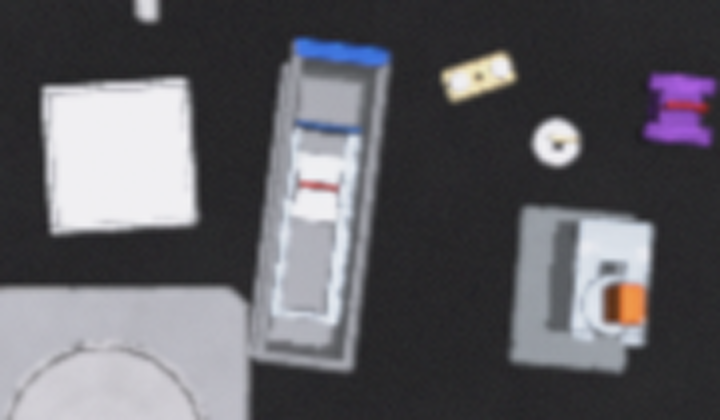

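The crop confirms the choice. The red bail is at full-image (349.5,226.5), the blue stop's top edge is at (352,211.8), and the handle top is at (427,256). Next I check heights along the transit and measure at known heights.

```bash
cat >> h.py <<'E'
def plane(n,u,v,z):
    c,R,t=RT(n);r=R.T@np.array([(u-c["cx"])/c["fx"],(v-c["cy"])/c["fy"],1]);o=-R.T@t
    return o+r*(z-o[2])/r[2]
E
python3 - <<'E'
from h import *
pp=lambda u,v,z:plane("top",270+(u+.5)/4-.5,180+(v+.5)/4-.5,z).round(4)
print("bail ends",pp(302,184,.0705),pp(337,188,.0705),"mid",pp(319,186,.0715))
print("stop near edge top ends",pp(295,128,.065),pp(360,132,.065))
print("tank rim corners",[pp(*q,.13) for q in((293,40),(391,50),(248,356),(354,369))])
print("blue strip near edge",pp(296,58,.13),pp(388,66,.13))
print("handle top corners",[pp(*q,.188) for q in((619,283),(645,285),(617,323),(643,325))])
print("prong plate corners",[pp(*q,.125) for q in((578,218),(653,225),(572,337),(643,345))])
print("fork base",[pp(*q,.008) for q in((523,207),(510,362),(625,372))])
print("tray",[pp(*q,.016) for q in((42,86),(187,79),(197,225),(51,234))])
W=cloud("top",np.load("top0.npy"));W2=cloud("side",np.load("side0.npy"))
A=np.concatenate([W.reshape(-1,3),W2.reshape(-1,3)])
A=A[(A[:,2]<1)&(A[:,2]>-.1)]
print("maxheights cm rows x 0.25..0.85; cols y .7..-.6")
for x in np.arange(.25,.9,.05):
    print("%.2f"%x,[int(100*max(A[(abs(A[:,0]-x)<.025)&(abs(A[:,1]-y)<.025)][:,2],default=-.09)) for y in np.arange(.7,-.61,-.05)])
E
```

```text
bail ends [ 0.6041 -0.2688  0.0705] [ 0.6012 -0.292   0.0705] mid [ 0.6026 -0.28    0.0715]
stop near edge top ends [ 0.642  -0.2647  0.065 ] [ 0.639  -0.3082  0.065 ]
tank rim corners [array([ 0.6917, -0.2603,  0.13  ]), array([ 0.685 , -0.3225,  0.13  ]), array([ 0.4917, -0.2303,  0.13  ]), array([ 0.4831, -0.2971,  0.13  ])]
blue strip near edge [ 0.6802 -0.2621  0.13  ] [ 0.6748 -0.3205  0.13  ]
handle top corners [array([ 0.5356, -0.4518,  0.188 ]), array([ 0.5343, -0.4674,  0.188 ]), array([ 0.5116, -0.4503,  0.188 ]), array([ 0.5103, -0.4659,  0.188 ])]
prong plate corners [array([ 0.5777, -0.4408,  0.125 ]), array([ 0.573 , -0.4884,  0.125 ]), array([ 0.5022, -0.436 ,  0.125 ]), array([ 0.4969, -0.481 ,  0.125 ])]
fork base [array([ 0.5911, -0.4268,  0.008 ]), array([ 0.483 , -0.4164,  0.008 ]), array([ 0.4755, -0.4965,  0.008 ])]
tray [array([ 0.677 , -0.0917,  0.016 ]), array([ 0.6813, -0.1926,  0.016 ]), array([ 0.5796, -0.1989,  0.016 ]), array([ 0.574 , -0.0975,  0.016 ])]
maxheights cm rows x 0.25..0.85; cols y .7..-.6
0.25 [-9, -9, 55, 55, 55, -9, -9, -9, -9, -9, -9, -
[... 561 characters left out ...]
 38, 16, 1, 1, 2, 0, 5, 6, 6, 6, 6, 6, 6, 13, 13, 0, 1, 19, 13, 0, 1]
0.60 [37, 37, 37, 37, 37, 38, 38, 22, 1, 1, 2, 15, 15, 15, 16, 16, 2, 2, 2, 13, 13, 0, 0, 12, 1, 0, 0]
0.65 [37, 37, 37, 37, 37, 38, 38, 22, 16, 16, 3, 17, 17, 17, 16, 16, 2, 1, 2, 13, 13, 0, 2, 1, 6, 6, 0]
0.70 [37, 37, 37, 37, 37, 38, 38, 18, 17, 17, 3, 17, 17, 17, 16, 16, 1, 14, 13, 13, 13, 1, 2, 0, 4, 4, 0]
0.75 [37, 37, 37, 37, 37, 38, 38, 18, 18, 17, 16, 16, 17, 17, 17, 16, 0, 15, 15, 15, 1, 6, 3, 0, 0, 5, 5]
0.80 [37, 37, 37, 37, 37, 38, 38, 15, 13, 16, 16, 16, 18, 18, 17, 16, 14, 47, 47, 25, 0, 6, 4, 1, 0, 5, 5]
0.85 [-9, -9, -9, 8, 8, 8, 35, 12, 8, 15, 15, 16, 24, 23, 23, 22, 17, 48, 57, 30, 16, 15, 6, 1, 1, 1, 0]
```

apply_moves --pt "0 0 -4 0 0 -0.115 0" --pt "0 0 -4 0 0 -0.115 0" --pt "-0.9 -3.4 -1.3 0 0 0 0" --pt "-0.9 -3.4 -1.3 0 0 0 0" --pt "-0.9 -3.4 -1.3 0 0 0 0"

```text
clock: 0.6
tool_pos: [0.2124, 0.4887, 0.423]
eef_rot: [[-0.996, 0.086, -0.0], [0.086, 0.996, -0.001], [0.0, -0.001, -1.0]]
contact_force: [-0.0, 0.1, 0.4]
grip_width: 1.002
grip_force: 0.0
```

apply_moves --pt "-0.9 -3.4 -1.3 0 0 0 0" --pt "-0.9 -3.4 -1.3 0 0 0 0" --pt "-0.9 -3.4 -1.3 0 0 0 0" --pt "-2.8 -2.6 0 0 0 0 0" --pt "-2.8 -2.6 0 0 0 0 0"

```text
clock: 1.1
tool_pos: [0.2822, 0.3282, 0.4623]
eef_rot: [[-0.996, 0.085, 0.0], [0.085, 0.996, 0.001], [-0.0, 0.001, -1.0]]
contact_force: [1.8, 0.8, 0.6]
grip_width: 1.0
grip_force: 0.0
```

apply_moves --pt "-2.8 -2.6 0 0 0 0 0" --pt "-2.8 -2.6 0 0 0 0 0" --pt "-2.8 -2.6 0 0 0 0 0" --pt "-1.5 -3.9 0 0 0 0 0" --pt "-1.5 -3.9 0 0 0 0 0"

```text
clock: 1.6
tool_pos: [0.3823, 0.1628, 0.4616]
eef_rot: [[-0.996, 0.086, -0.001], [0.086, 0.996, -0.0], [0.0, -0.0, -1.0]]
contact_force: [0.6, 0.8, -0.5]
grip_width: 1.0
grip_force: 0.0
```

apply_moves --pt "-1.5 -3.9 0 0 0 0 0" --pt "-1.5 -3.9 0 0 0 0 0" --pt "-1.5 -3.9 0 0 0 0 0" --pt "-1.5 -3.9 0 0 0 0 0" --pt "-1.1 -3.8 0 0 0 0 0"

```text
clock: 2.1
tool_pos: [0.4362, -0.0368, 0.4619]
eef_rot: [[-0.996, 0.086, 0.0], [0.086, 0.996, -0.0], [-0.0, -0.0, -1.0]]
contact_force: [0.6, 0.2, -0.2]
grip_width: 0.996
grip_force: 0.0
```

apply_moves --pt "-1.1 -3.8 0 0 0 0 0" --pt "-1.1 -3.8 0 0 0 0 0" --pt "-1.1 -3.8 0 0 0 0 0" --pt "-1.1 -3.8 0 0 0 0 0" --pt "-1.1 -3.8 0 0 0 0 0"

```text
clock: 2.6
tool_pos: [0.4746, -0.2305, 0.4618]
eef_rot: [[-0.996, 0.085, -0.0], [0.085, 0.996, 0.0], [0.0, 0.0, -1.0]]
contact_force: [0.4, 1.5, 0.6]
grip_width: 1.001
grip_force: 0.0
```

apply_moves --pt "-1.1 -3.8 0 0 0 0 0" --pt "-1.1 -3.8 1 0 0 0 0" --pt "-1.1 -3.8 2 0 0 0 0" --pt "-1.1 -3.8 3 0 0 0 0" --pt "0 0 0 0 0 0 0"

```text
clock: 3.1
tool_pos: [0.5039, -0.3877, 0.397]
eef_rot: [[-0.996, 0.09, -0.007], [0.09, 0.996, 0.001], [0.007, 0.0, -1.0]]
contact_force: [0.5, -0.3, -0.9]
grip_width: 1.004
grip_force: 0.0
```

apply_moves --pt "-0.6 -1.8 1 0 0 0 0" --pt "-0.6 -1.8 2 0 0 0 0" --pt "-0.6 -1.8 2 0 0 0 0" --pt "-0.6 -1.6 1.5 0 0 0 0" --pt "0 0 0 0 0 0 0"

```text
clock: 3.6
tool_pos: [0.5229, -0.4567, 0.3345]
eef_rot: [[-0.996, 0.087, -0.003], [0.087, 0.996, 0.001], [0.003, 0.001, -1.0]]
contact_force: [0.5, 0.1, -0.7]
grip_width: 1.0
grip_force: 0.0
```

```bash
cat >> h.py <<'E'
def wproj(X,s=None):
    s=s or read_state();c=calibration("wrist");T=c["mount"]
    t=(np.atleast_2d(X)-s["tool_pos"])@s["eef_rot"]
    p=(t-T[:3,3])@T[:3,:3];r=np.hypot(p[:,0],p[:,1]);th=np.arctan2(r,p[:,2])
    return np.c_[c["cx"]+c["fx"]*th*p[:,0]/r,c["cy"]+c["fx"]*th*p[:,1]/r]
def frame(yaw,o,P):
    c,s=np.cos(yaw),np.sin(yaw);P=np.atleast_2d(P);return np.c_[o[0]+c*P[:,0]-s*P[:,1],o[1]+s*P[:,0]+c*P[:,1],P[:,2]]
E
python3 - <<'E'
from h import *
s=read_state();print(s["clock"],s["tool_pos"],s["eef_rot"],s["q"])
p,d=get_image("wrist");o=p.copy()
y=np.radians(-5);g=(.522,-.4595)
for P,col in(([[a*.013,b*.007,.188] for a,b in((1,1),(1,-1),(-1,-1),(-1,1))],(0,255,0)),([[-.021,b*.008,.125] for b in(-1,1)]+[[.028,b*.008,.125] for b in(1,-1)],(255,0,255))):
    cv2.polylines(o,[wproj(frame(y,g,P),s).round().astype(int)],True,col,1)
cv2.imwrite("pics/w1.png",o)
E
```

```text
3.6 [ 0.52285429 -0.45668643  0.33452459] [[-0.99621964  0.08681951 -0.00296706]
 [ 0.08681585  0.99622348  0.00133928]
 [ 0.00307213  0.00107663 -0.9999947 ]] [ 0.2989444   0.68362561  0.59016781  1.37851383 -0.38578644  1.19793083
  2.40979997]
```

View pics/w1.png

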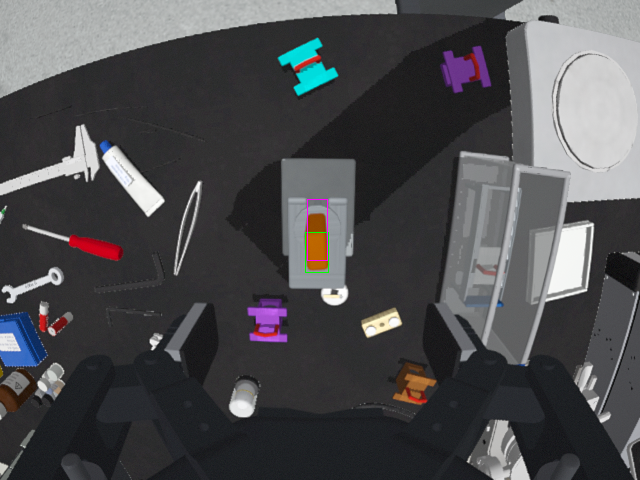

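The overlay matches the handle at (317,250) to about 1–2 mm. I'll descend and grip.

apply_moves --pt "0.1 -0.3 3 0 0 0 0" --pt "0 0 3 0 0 0 0" --pt "0 0 3 0 0 0 0" --pt "0 0 2 0 0 0 0" --pt "0 0 1 0 0 0 0"

```text
clock: 4.15
tool_pos: [0.5223, -0.4577, 0.2162]
eef_rot: [[-0.996, 0.085, -0.001], [0.085, 0.996, 0.001], [0.001, 0.001, -1.0]]
contact_force: [0.5, 0.0, 0.1]
grip_width: 0.997
grip_force: 0.0
```

apply_moves --pt "0 0 0 0 0 0 0.5" --pt "0 0 0 0 0 0 0.7" --pt "0 0 0 0 0 0 1" --pt "0 0 0 0 0 0 1" --pt "0 0 0 0 0 0 1" --squeeze 100

```text
clock: 4.65
tool_pos: [0.5223, -0.4591, 0.2176]
eef_rot: [[-0.996, 0.086, 0.001], [0.086, 0.996, -0.001], [-0.001, -0.001, -1.0]]
contact_force: [-2.3, 3.4, 31.4]
grip_width: 0.152
grip_force: 88.9
```

apply_moves --pt "0 0 0 0 0 0 1" --pt "0 0 0 0 0 0 1" --pt "0 0 0 0 0 0 1" --pt "0 0 0 0 0 0 1" --pt "0 0 0 0 0 0 1"

```text
clock: 5.15
tool_pos: [0.5223, -0.4591, 0.2177]
eef_rot: [[-0.996, 0.086, 0.001], [0.086, 0.996, -0.001], [-0.001, -0.0, -1.0]]
contact_force: [-0.9, 1.8, 7.1]
grip_width: 0.153
grip_force: 97.8
```

```bash
python3 - <<'E'
from h import *
s=read_state();print(s)
E
```

```text
{'clock': 5.15, 'q': array([ 0.33750132,  0.78743901,  0.51342695,  1.48780435, -0.43273234,
        0.97957794,  2.45283642]), 'qd': array([-5.29825628e-05,  4.96464148e-04, -7.52022592e-04,  6.50016292e-04,
       -4.53889454e-04,  6.26181598e-04, -3.11937579e-04]), 'tau': array([ 4.05616919e-01, -1.02105968e+02,  1.77966714e+01, -3.13260627e+01,
        7.36950687e-02, -4.69522085e-01,  3.10697047e-03]), 'tool_pos': array([ 0.52228154, -0.4590725 ,  0.21772993]), 'eef_rot': array([[-9.96324049e-01,  8.56597137e-02,  8.95666686e-04],
       [ 8.56592395e-02,  9.96324338e-01, -5.55163382e-04],
       [-9.39929654e-04, -4.76400502e-04, -9.99999445e-01]]), 'contact_force': array([-0.94072718,  1.80943302,  7.1142827 ]), 'torque': array([ 0.22920673,  0.11914506, -0.01629152]), 'grip_force': 97.84714937210083, 'grip_width': 0.1525475885526555}
```

apply_moves --pt "0 0 -0.3 0 0 0 1" --pt "0 0 -0.3 0 0 0 1" --pt "0 0 -0.4 0 0 0 1" --pt "0 0 -0.4 0 0 0 1" --pt "0 0 0 0 0 0 1"

```text
clock: 5.65
tool_pos: [0.5222, -0.4591, 0.2317]
eef_rot: [[-0.996, 0.086, 0.001], [0.086, 0.996, -0.001], [-0.001, -0.001, -1.0]]
contact_force: [-0.5, -0.3, -1.2]
grip_width: 0.15
grip_force: 97.3
```

apply_moves --pt "0.5 0 0 0 0 0 1" --pt "1 0 0 0 0 0.02 1" --pt "1.2 0 0 0 0 0.02 1" --pt "1.2 0.05 0 0 0 0 1" --pt "0.8 0.05 0 0 0 0 1"

```text
clock: 6.15
tool_pos: [0.4738, -0.4528, 0.2311]
eef_rot: [[-0.992, 0.126, -0.0], [0.126, 0.992, 0.0], [0.0, -0.0, -1.0]]
contact_force: [1.0, -0.8, -1.4]
grip_width: 0.148
grip_force: 97.3
```

apply_moves --pt "0 0 -3 0 0 0 1" --pt "0 0 -3 0 0 0 1" --pt "0 0 -3 0 0 0 1" --pt "0 0 -2.5 0 0 0 1" --pt "-1 3 0 0 0 0 1"

```text
clock: 6.65
tool_pos: [0.4868, -0.4281, 0.3497]
eef_rot: [[-0.991, 0.131, 0.003], [0.131, 0.991, -0.005], [-0.004, -0.004, -1.0]]
contact_force: [-0.0, -0.3, -1.3]
grip_width: 0.15
grip_force: 97.7
```

apply_moves --pt "-1.6 4 0 0 0 0 1" --pt "-1.6 4 0 0 0 0 1" --pt "-1.6 4 0 0 0 0 1" --pt "-1.2 2.8 0 0 0 0 1" --pt "-1 1 0 0 0 0 1"

```text
clock: 7.15
tool_pos: [0.5796, -0.2731, 0.3459]
eef_rot: [[-0.993, 0.122, 0.0], [0.122, 0.993, 0.001], [-0.0, 0.002, -1.0]]
contact_force: [0.6, -1.1, -1.0]
grip_width: 0.156
grip_force: 97.7
```

apply_moves --pt "0 0 0 0 0 0 1" --pt "0 0 0 0 0 0 1" --pt "0 0 0 0 0 0 1" --pt "0 0 0 0 0 0 1" --pt "0 0 0 0 0 0 1"

```text
clock: 7.65
tool_pos: [0.578, -0.2771, 0.346]
eef_rot: [[-0.992, 0.127, -0.0], [0.127, 0.992, -0.0], [-0.0, -0.0, -1.0]]
contact_force: [0.6, 0.3, -0.5]
grip_width: 0.148
grip_force: 97.7
```

```bash
python3 - <<'E'
from h import *
s=read_state();print(s["clock"],s["tool_pos"],s["eef_rot"],s["q"][6],s["contact_force"])
p,d=get_image("wrist");q,e=get_image("side")
ty=np.radians(-7.3);tc=(.5876,-.2777)
b=frame(ty,tc,[[.0154,.011,.0705],[.0154,-.011,.0705]])
st=frame(ty,tc,[[.0533,.022,.065],[.0533,-.022,.065]])
rim=frame(ty,tc,[[.095,.024,.13],[.095,-.024,.13],[-.095,-.024,.13],[-.095,.024,.13]])
rod=s["tool_pos"]+[[0,0,-.0927],[0,0,-.1927]]; toe=rod[1]+.014*np.array([np.cos(ty),np.sin(ty),.36])
rod=np.vstack([rod,toe])
for o,f in((p,lambda X:wproj(X,s)),(q,lambda X:proj("side",X))):
    for P,c,cl in((b,(0,255,0),0),(st,(255,0,255),0),(rim,(0,255,255),1),(rod,(255,255,0),0)):
        cv2.polylines(o,[(f(P)*16).round().astype(int)],bool(cl),c,1,cv2.LINE_AA,4)
A=cv2.resize(p[100:480,150:550],(631,600));B=cv2.resize(q[120:345,270:460],None,fx=2.6,fy=2.6,interpolation=cv2.INTER_CUBIC)
cv2.imwrite("pics/w2.png",A);cv2.imwrite("pics/s2.png",B)
E
```

```text
7.65 [ 0.57797709 -0.27710568  0.34596736] [[-9.91952106e-01  1.26613665e-01 -7.43183232e-07]
 [ 1.26613665e-01  9.91952099e-01 -1.14508106e-04]
 [-1.37610889e-05 -1.13680654e-04 -9.99999993e-01]] 2.081086806383233 [ 0.59352914  0.26984277 -0.53291308]
```

View pics/w2.png

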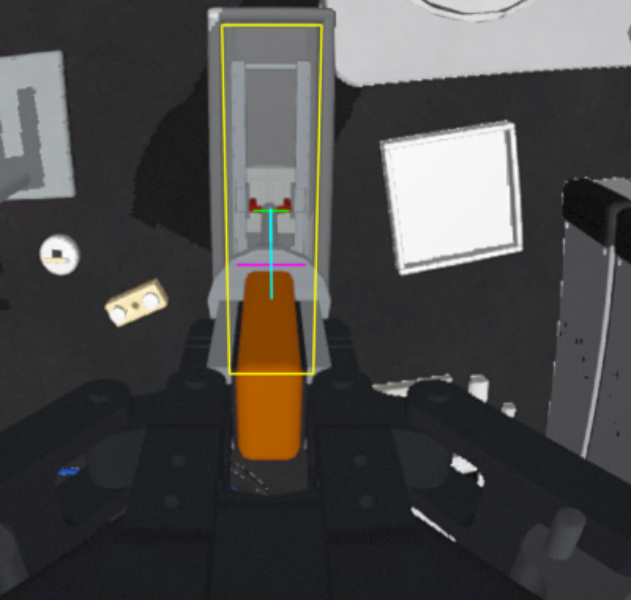

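View pics/s2.png

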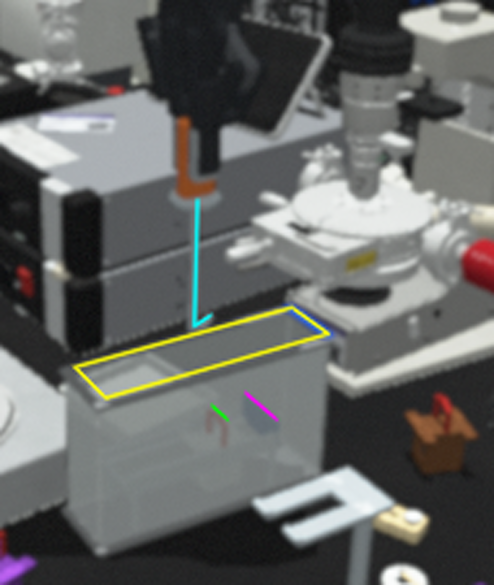

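The bail sits at (270,207) in the wrist crop. It agrees with the estimate to about 2 mm and lies on the tank's midline. I'll back off 3 mm and descend.

apply_moves --pt "0.3 0 2 0 0 0 1" --pt "0 0.05 2 0 0 0 1" --pt "0 0 2 0 0 0 1" --pt "0 0 2 0 0 0 1" --pt "0 0 1.2 0 0 0 1"

```text
clock: 8.25
tool_pos: [0.5751, -0.2754, 0.2525]
eef_rot: [[-0.992, 0.126, -0.001], [0.126, 0.992, 0.0], [0.001, 0.0, -1.0]]
contact_force: [0.0, -0.1, -2.2]
grip_width: 0.151
grip_force: 97.8
```

apply_moves --pt "0 0 0.3 0 0 0 1" --pt "0 0 0.2 0 0 0 1" --pt "0 0 0 0 0 0 1" --pt "0 0 0 0 0 0 1" --pt "0 0 0 0 0 0 1"

```text
clock: 8.75
tool_pos: [0.5757, -0.2756, 0.2495]
eef_rot: [[-0.992, 0.125, 0.001], [0.125, 0.992, -0.0], [-0.001, -0.0, -1.0]]
contact_force: [-0.5, -0.1, -1.8]
grip_width: 0.148
grip_force: 97.8
```

```bash
python3 - <<'E'
from h import *
s=read_state();print(s["clock"],s["tool_pos"],s["contact_force"])
q,e=get_image("side")
ty=np.radians(-7.3);rod=s["tool_pos"]+[[0,0,-.0927],[0,0,-.1927]]; r=np.array([np.cos(ty),np.sin(ty),0])
rod=np.vstack([rod,rod[1]+.010*r,rod[1]+.014*r+[0,0,.005]]);print(proj("side",rod))
B=cv2.resize(q[220:340,280:410],None,fx=6,fy=5,interpolation=cv2.INTER_CUBIC)
cv2.imwrite("pics/s3.png",B)
E
```

```text
8.75 [ 0.57570677 -0.27560474  0.24950856] [-0.51417704 -0.13435558 -1.76020081]
[[342.94238943 243.23661353]
 [341.93923755 287.52499588]
 [346.25840928 286.17915309]
 [348.03766079 283.53656553]]
```

View pics/s3.png

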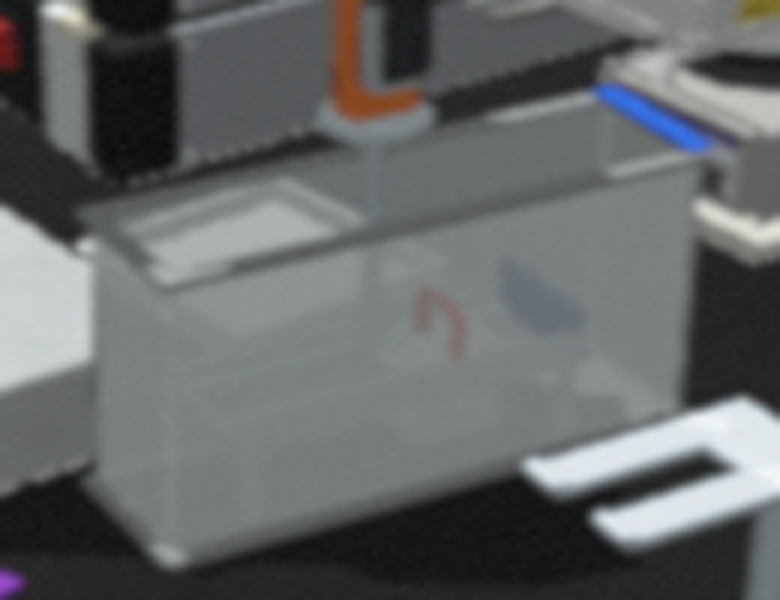

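The rod is in the tank with the toe just short of the bail (bail at crop (443,300)). I lower it 1.5 mm and go forward under the crossbar.

apply_moves --pt "-0.1 0 0.15 0 0 0 1" --pt "-0.2 0 0 0 0 0 1" --pt "-0.3 0 0 0 0 0 1" --pt "-0.3 0 0 0 0 0 1" --pt "-0.2 0 0 0 0 0 1"

```text
clock: 9.3
tool_pos: [0.5868, -0.2769, 0.2474]
eef_rot: [[-0.992, 0.125, 0.0], [0.125, 0.992, -0.0], [-0.0, -0.0, -1.0]]
contact_force: [-0.1, 0.7, -2.0]
grip_width: 0.152
grip_force: 97.8
```

apply_moves --pt "-0.1 0 0 0 0 0 1" --pt "-0.1 0 0 0 0 0 1" --pt "-0.1 0 0 0 0 0 1" --pt "-0.1 0 0 0 0 0 1" --pt "0 0 0 0 0 0 1"

```text
clock: 9.8
tool_pos: [0.5905, -0.2774, 0.2474]
eef_rot: [[-0.992, 0.125, 0.0], [0.125, 0.992, -0.0], [-0.0, -0.0, -1.0]]
contact_force: [-0.3, -0.1, 0.2]
grip_width: 0.151
grip_force: 97.8
```

apply_moves --pt "-0.1 0 0 0 0 0 1" --pt "-0.1 0 0 0 0 0 1" --pt "-0.1 0 0 0 0 0 1" --pt "-0.1 0 0 0 0 0 1" --pt "0 0 0 0 0 0 1"

```text
clock: 10.3
tool_pos: [0.5945, -0.2779, 0.2474]
eef_rot: [[-0.992, 0.125, 0.0], [0.125, 0.992, -0.0], [-0.0, -0.0, -1.0]]
contact_force: [0.4, -0.5, -0.9]
grip_width: 0.15
grip_force: 97.8
```

apply_moves --pt "-0.1 0 0 0 0 0 1" --pt "-0.1 0 0 0 0 0 1" --pt "-0.1 0 0 0 0 0 1" --pt "-0.1 0 0 0 0 0 1" --pt "0 0 0 0 0 0 1"

```text
clock: 10.8
tool_pos: [0.5984, -0.2784, 0.2474]
eef_rot: [[-0.992, 0.125, -0.0], [0.125, 0.992, -0.0], [0.0, -0.0, -1.0]]
contact_force: [0.9, 0.0, -1.1]
grip_width: 0.148
grip_force: 97.8
```

```bash
cat > r.py <<'E'
from h import *
s=read_state();q,e=get_image("side")
def red(q):
    q=q[255:310,335:395].astype(int);w=np.clip(q[...,2]-np.maximum(q[...,0],q[...,1])-12,0,None);v,u=np.mgrid[255:310,335:395]
    return (u*w).sum()/w.sum(),(v*w).sum()/w.sum(),w.sum()
print(s["clock"],s["tool_pos"],s["contact_force"],red(cv2.imread("pics/side0.png")),red(q))
E
python3 r.py
```

```text
10.8 [ 0.59841661 -0.27841353  0.24736126] [ 0.92785679  0.0100507  -1.121024  ] (np.float64(387.3762659715397), np.float64(293.87457800948675), np.int64(23401)) (np.float64(355.6), np.float64(281.4), np.int64(5))
```

```bash
sed -i 's/-12,0/-2,0/; s/335:395/342:374/g; s/255:310/268:298/g' r.py; python3 r.py
```

```text
10.85 [ 0.59839674 -0.27838408  0.24735581] [ 0.30240524  0.20312021 -0.96791459] (np.float64(353.20173913043476), np.float64(281.44), np.int64(575)) (np.float64(355.8325791855204), np.float64(283.6425339366516), np.int64(221))
```

apply_moves --pt "-0.1 0 0 0 0 0 1" --pt "-0.1 0 0 0 0 0 1" --pt "-0.1 0 0 0 0 0 1" --pt "-0.1 0 0 0 0 0 1" --pt "0 0 0 0 0 0 1"

```text
clock: 11.4
tool_pos: [0.6024, -0.2789, 0.2474]
eef_rot: [[-0.992, 0.125, 0.0], [0.125, 0.992, -0.0], [-0.0, -0.0, -1.0]]
contact_force: [0.3, 0.0, -1.9]
grip_width: 0.151
grip_force: 97.8
```

```bash
python3 r.py
```

```text
11.4 [ 0.6024425  -0.27889292  0.24737037] [ 0.29333288  0.00983213 -1.87527432] (np.float64(353.20173913043476), np.float64(281.44), np.int64(575)) (np.float64(357.5603448275862), np.float64(283.2758620689655), np.int64(232))
```

The carrier is sliding with the rod (0.43 px/mm, as expected). I estimate about 10 mm to the stop, so I advance 5 mm and then creep.

apply_moves --pt "-0.1 0 0 0 0 0 1" --pt "-0.1 0 0 0 0 0 1" --pt "-0.1 0 0 0 0 0 1" --pt "-0.1 0 0 0 0 0 1" --pt "-0.1 0 0 0 0 0 1"

```text
clock: 11.95
tool_pos: [0.6074, -0.2795, 0.2474]
eef_rot: [[-0.992, 0.125, -0.0], [0.125, 0.992, -0.0], [0.0, -0.0, -1.0]]
contact_force: [-1.3, 0.3, -0.8]
grip_width: 0.153
grip_force: 97.8
```

apply_moves --pt "-0.02 0 0 0 0 0 1" --pt "-0.02 0 0 0 0 0 1" --pt "-0.02 0 0 0 0 0 1" --pt "-0.02 0 0 0 0 0 1" --pt "-0.02 0 0 0 0 0 1"

```text
clock: 12.45
tool_pos: [0.6082, -0.2797, 0.2474]
eef_rot: [[-0.992, 0.126, -0.0], [0.126, 0.992, -0.0], [0.0, -0.0, -1.0]]
contact_force: [-0.8, 0.7, -0.6]
grip_width: 0.152
grip_force: 97.8
```

apply_moves --pt "-0.02 0 0 0 0 0 1" --pt "-0.02 0 0 0 0 0 1" --pt "-0.02 0 0 0 0 0 1" --pt "-0.01 0 0 0 0 0 1" --pt "0 0 0 0 0 0 1"

```text
clock: 12.95
tool_pos: [0.609, -0.2797, 0.2474]
eef_rot: [[-0.992, 0.125, -0.0], [0.125, 0.992, -0.0], [0.0, -0.0, -1.0]]
contact_force: [-0.1, -0.1, -1.0]
grip_width: 0.154
grip_force: 97.8
```

apply_moves --pt "-0.02 0 0 0 0 0 1" --pt "-0.02 0 0 0 0 0 1" --pt "-0.02 0 0 0 0 0 1" --pt "-0.01 0 0 0 0 0 1" --pt "0 0 0 0 0 0 1"

```text
clock: 13.45
tool_pos: [0.6097, -0.2799, 0.2474]
eef_rot: [[-0.992, 0.126, 0.0], [0.126, 0.992, -0.0], [-0.0, -0.0, -1.0]]
contact_force: [-0.6, 0.2, -1.6]
grip_width: 0.153
grip_force: 97.8
```

apply_moves --pt "-0.02 0 0 0 0 0 1" --pt "-0.02 0 0 0 0 0 1" --pt "-0.02 0 0 0 0 0 1" --pt "-0.01 0 0 0 0 0 1" --pt "0 0 0 0 0 0 1"

```text
clock: 13.95
tool_pos: [0.6103, -0.2799, 0.2474]
eef_rot: [[-0.992, 0.125, -0.0], [0.125, 0.992, -0.0], [0.0, -0.0, -1.0]]
contact_force: [-0.2, 0.0, -1.5]
grip_width: 0.152
grip_force: 97.8
```

apply_moves --pt "-0.02 0 0 0 0 0 1" --pt "-0.02 0 0 0 0 0 1" --pt "-0.02 0 0 0 0 0 1" --pt "-0.01 0 0 0 0 0 1" --pt "0 0 0 0 0 0 1"

```text
clock: 14.45
tool_pos: [0.6111, -0.28, 0.2474]
eef_rot: [[-0.992, 0.125, 0.0], [0.125, 0.992, -0.0], [-0.0, -0.0, -1.0]]
contact_force: [0.6, 0.4, -1.0]
grip_width: 0.15
grip_force: 97.8
```

```bash
python3 r.py
```

```text
14.45 [ 0.61105976 -0.28001237  0.24740995] [ 0.60638731  0.3934082  -1.04900517] (np.float64(353.20173913043476), np.float64(281.44), np.int64(575)) (np.float64(361.1313131313131), np.float64(281.4191919191919), np.int64(198))
```

apply_moves --pt "-0.02 0 0 0 0 0 1" --pt "-0.02 0 0 0 0 0 1" --pt "-0.02 0 0 0 0 0 1" --pt "-0.01 0 0 0 0 0 1" --pt "0 0 0 0 0 0 1"

```text
clock: 15.0
tool_pos: [0.6117, -0.2801, 0.2474]
eef_rot: [[-0.992, 0.126, 0.0], [0.126, 0.992, -0.0], [-0.0, -0.0, -1.0]]
contact_force: [0.4, 0.3, -0.2]
grip_width: 0.149
grip_force: 97.8
```

apply_moves --pt "-0.02 0 0 0 0 0 1" --pt "-0.02 0 0 0 0 0 1" --pt "-0.02 0 0 0 0 0 1" --pt "-0.01 0 0 0 0 0 1" --pt "0 0 0 0 0 0 1"

```text
clock: 15.5
tool_pos: [0.6124, -0.2802, 0.2474]
eef_rot: [[-0.992, 0.126, -0.0], [0.126, 0.992, -0.0], [0.0, -0.0, -1.0]]
contact_force: [-0.4, 0.3, -1.7]
grip_width: 0.15
grip_force: 97.8
```

apply_moves --pt "-0.02 0 0 0 0 0 1" --pt "-0.02 0 0 0 0 0 1" --pt "-0.02 0 0 0 0 0 1" --pt "-0.01 0 0 0 0 0 1" --pt "0 0 0 0 0 0 1"

```text
clock: 16.0
tool_pos: [0.6131, -0.2803, 0.2474]
eef_rot: [[-0.992, 0.126, -0.0], [0.126, 0.992, -0.0], [0.0, -0.0, -1.0]]
contact_force: [-1.4, 0.2, -0.6]
grip_width: 0.149
grip_force: 97.8
```

apply_moves --pt "-0.02 0 0 0 0 0 1" --pt "-0.02 0 0 0 0 0 1" --pt "-0.02 0 0 0 0 0 1" --pt "-0.01 0 0 0 0 0 1" --pt "0 0 0 0 0 0 1"

```text
clock: 16.5
tool_pos: [0.6137, -0.2804, 0.2474]
eef_rot: [[-0.992, 0.126, -0.0], [0.126, 0.992, 0.0], [0.0, -0.0, -1.0]]
contact_force: [-1.9, -0.8, -0.6]
grip_width: 0.153
grip_force: 97.8
```

apply_moves --pt "-0.02 0 0 0 0 0 1" --pt "-0.02 0 0 0 0 0 1" --pt "-0.01 0 0 0 0 0 1" --pt "0 0 0 0 0 0 1" --pt "0 0 0 0 0 0 1"

```text
clock: 17.0
tool_pos: [0.6142, -0.2804, 0.2474]
eef_rot: [[-0.992, 0.126, -0.0], [0.126, 0.992, 0.0], [0.0, -0.0, -1.0]]
contact_force: [-3.5, 0.7, -0.5]
grip_width: 0.154
grip_force: 97.8
```

apply_moves --pt "-0.01 0 0 0 0 0 1" --pt "-0.01 0 0 0 0 0 1" --pt "-0.01 0 0 0 0 0 1" --pt "0 0 0 0 0 0 1" --pt "0 0 0 0 0 0 1"

```text
clock: 17.5
tool_pos: [0.6146, -0.2804, 0.2474]
eef_rot: [[-0.992, 0.125, 0.0], [0.125, 0.992, 0.0], [-0.0, 0.0, -1.0]]
contact_force: [-2.7, -0.2, 0.4]
grip_width: 0.154
grip_force: 97.8
```

apply_moves --pt "-0.02 0 0 0 0 0 1" --pt "-0.01 0 0 0 0 0 1" --pt "-0.01 0 0 0 0 0 1" --pt "0 0 0 0 0 0 1" --pt "0 0 0 0 0 0 1"

```text
clock: 18.0
tool_pos: [0.615, -0.2805, 0.2474]
eef_rot: [[-0.992, 0.125, 0.0], [0.125, 0.992, -0.0], [-0.0, -0.0, -1.0]]
contact_force: [-3.6, 0.3, -0.5]
grip_width: 0.151
grip_force: 97.8
```

```bash
python3 r.py; python3 r.py; python3 -c "
from rig import *
print(read_state()['torque'])"
```

```text
18.0 [ 0.61502773 -0.28049132  0.24740928] [-3.56114091  0.33725575 -0.52529261] (np.float64(353.20173913043476), np.float64(281.44), np.int64(575)) (np.float64(362.52153110047846), np.float64(280.97607655502395), np.int64(209))
18.05 [ 0.61498549 -0.28047751  0.24739164] [-3.46943378  0.26290885  0.4741825 ] (np.float64(353.20173913043476), np.float64(281.44), np.int64(575)) (np.float64(362.57209302325583), np.float64(281.0372093023256), np.int64(215))
[ 0.19458184  0.99956695 -0.04432858]
```

Contact with the stop is sustained (about 3.5 N, torque up, and the bail has stopped while the rod advanced). I ease back slightly and lift slowly.

apply_moves --pt "0.04 0 -0.1 0 0 0 1" --pt "0 0 -0.2 0 0 0 1" --pt "0 0 -0.2 0 0 0 1" --pt "0 0 -0.2 0 0 0 1" --pt "0 0 -0.2 0 0 0 1"

```text
clock: 18.6
tool_pos: [0.6147, -0.2804, 0.2566]
eef_rot: [[-0.992, 0.125, 0.0], [0.125, 0.992, -0.0], [-0.0, -0.0, -1.0]]
contact_force: [-1.0, -0.5, -2.1]
grip_width: 0.15
grip_force: 97.8
```

apply_moves --pt "0 0 -0.1 0 0 0 1" --pt "0 0 -0.1 0 0 0 1" --pt "0 0 -0.1 0 0 0 1" --pt "0 0 -0.1 0 0 0 1" --pt "0 0 -0.1 0 0 0 1"

```text
clock: 19.1
tool_pos: [0.6147, -0.2804, 0.2614]
eef_rot: [[-0.992, 0.125, 0.0], [0.125, 0.992, -0.0], [-0.0, -0.0, -1.0]]
contact_force: [-0.0, 0.2, -3.4]
grip_width: 0.15
grip_force: 97.6
```

apply_moves --pt "0 0 -0.1 0 0 0 1" --pt "0 0 -0.1 0 0 0 1" --pt "0 0 -0.1 0 0 0 1" --pt "0 0 -0.1 0 0 0 1" --pt "0 0 0 0 0 0 1"

```text
clock: 19.6
tool_pos: [0.6146, -0.2805, 0.2656]
eef_rot: [[-0.992, 0.126, 0.0], [0.126, 0.992, -0.0], [-0.0, -0.0, -1.0]]
contact_force: [-0.8, 0.2, -3.1]
grip_width: 0.15
grip_force: 97.6
```

apply_moves --pt "0 0 -0.1 0 0 0 1" --pt "0 0 -0.1 0 0 0 1" --pt "0 0 -0.1 0 0 0 1" --pt "0 0 -0.1 0 0 0 1" --pt "0 0 0 0 0 0 1"

```text
clock: 20.1
tool_pos: [0.6146, -0.2805, 0.2696]
eef_rot: [[-0.992, 0.125, 0.0], [0.125, 0.992, -0.0], [-0.0, -0.0, -1.0]]
contact_force: [-0.7, -0.4, -3.4]
grip_width: 0.153
grip_force: 97.6
```

apply_moves --pt "0 0 -0.5 0 0 0 1" --pt "0 0 -0.5 0 0 0 1" --pt "0 0 -0.7 0 0 0 1" --pt "0 0 -0.8 0 0 0 1" --pt "0 0 -0.8 0 0 0 1"

```text
clock: 20.6
tool_pos: [0.6147, -0.2805, 0.3033]
eef_rot: [[-0.992, 0.126, 0.0], [0.126, 0.992, -0.0], [-0.0, -0.0, -1.0]]
contact_force: [-0.9, -0.3, -3.6]
grip_width: 0.153
grip_force: 97.5
```

apply_moves --pt "0 0 -0.8 0 0 0 1" --pt "0 0 -0.8 0 0 0 1" --pt "0 0 -0.8 0 0 0 1" --pt "0 0 -0.8 0 0 0 1" --pt "0 0 -0.8 0 0 0 1"

```text
clock: 21.1
tool_pos: [0.6146, -0.2805, 0.3431]
eef_rot: [[-0.992, 0.126, -0.0], [0.126, 0.992, -0.0], [-0.0, -0.0, -1.0]]
contact_force: [0.5, 0.3, -2.6]
grip_width: 0.147
grip_force: 97.5
```

apply_moves --pt "0 0 -0.8 0 0 0 1" --pt "0 0 -0.8 0 0 0 1" --pt "0 0 -0.8 0 0 0 1" --pt "0 0 -0.8 0 0 0 1" --pt "0 0 -0.8 0 0 0 1"

```text
clock: 21.6
tool_pos: [0.6146, -0.2805, 0.3831]
eef_rot: [[-0.992, 0.126, -0.0], [0.126, 0.992, 0.0], [0.0, 0.0, -1.0]]
contact_force: [0.3, -0.1, -3.6]
grip_width: 0.152
grip_force: 97.5
```

apply_moves --pt "0 0 -0.8 0 0 0 1" --pt "0 0 -0.5 0 0 0 1" --pt "0 0 -0.3 0 0 0 1" --pt "0 0 0 0 0 0 1" --pt "0 0 0 0 0 0 1"

```text
clock: 22.1
tool_pos: [0.6146, -0.2804, 0.3981]
eef_rot: [[-0.992, 0.125, -0.0], [0.125, 0.992, 0.0], [0.0, 0.0, -1.0]]
contact_force: [0.2, 0.1, -3.3]
grip_width: 0.15
grip_force: 97.5
```

```bash
python3 - <<'E'
from h import *
s=read_state();print(s["clock"],s["tool_pos"],s["q"][6],s["contact_force"])
q,e=get_image("side");cv2.imwrite("pics/s4.png",cv2.resize(q[110:350,230:430],None,fx=2.5,fy=2.5))
E
```

```text
22.1 [ 0.61456732 -0.28038245  0.39812385] 2.0445756961481325 [ 0.23570649  0.13061756 -3.34323642]
```

View pics/s4.png

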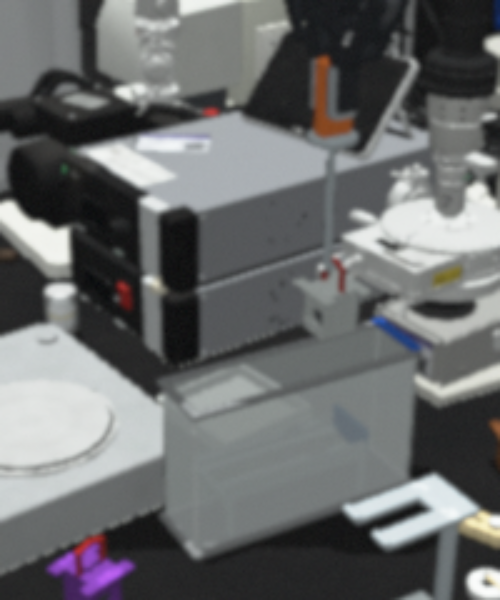

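The carrier hangs upright on the hook, well clear of the tank rim. I move it over the tray.

apply_moves --pt "0.1 0.5 0 0 0 0 1" --pt "0.1 1 0 0 0 0 1" --pt "0.1 1.5 0 0 0 0 1" --pt "0.1 1.7 0 0 0 0 1" --pt "0.1 1.9 0 0 0 0 1"

```text
clock: 22.65
tool_pos: [0.6181, -0.2123, 0.3984]
eef_rot: [[-0.992, 0.125, 0.0], [0.125, 0.992, 0.0], [-0.0, 0.0, -1.0]]
contact_force: [1.0, -0.0, -3.5]
grip_width: 0.151
grip_force: 97.4
```

apply_moves --pt "0.1 1.9 0 0 0 0 1" --pt "0.1 1.7 0 0 0 0 1" --pt "0.1 1.5 0 0 0 0 1" --pt "0.1 1.2 0 0 0 0 1" --pt "0.1 0.7 0 0 0 0 1"

```text
clock: 23.15
tool_pos: [0.6219, -0.1428, 0.3984]
eef_rot: [[-0.992, 0.124, 0.0], [0.124, 0.992, 0.0], [-0.0, 0.0, -1.0]]
contact_force: [-0.3, -0.3, -3.2]
grip_width: 0.151
grip_force: 97.4
```

apply_moves --pt "0 0 0 0 0 0 1" --pt "0 0 0.5 0 0 0 1" --pt "0 0 1 0 0 0 1" --pt "0 0 1 0 0 0 1" --pt "0 0 1.5 0 0 0 1"

```text
clock: 23.65
tool_pos: [0.6217, -0.1448, 0.3575]
eef_rot: [[-0.992, 0.126, 0.0], [0.126, 0.992, -0.0], [-0.0, -0.0, -1.0]]
contact_force: [0.6, -0.8, -3.0]
grip_width: 0.152
grip_force: 97.4
```

apply_moves --pt "0 0 1.5 0 0 0 1" --pt "0 0 1.5 0 0 0 1" --pt "0 0 1.5 0 0 0 1" --pt "0 0 1 0 0 0 1" --pt "0 0 0.5 0 0 0 1"

```text
clock: 24.15
tool_pos: [0.6215, -0.1442, 0.2971]
eef_rot: [[-0.992, 0.126, -0.001], [0.126, 0.992, 0.0], [0.001, -0.0, -1.0]]
contact_force: [0.8, 1.3, -3.2]
grip_width: 0.152
grip_force: 97.4
```

```bash
python3 - <<'E'
from h import *
s=read_state();print(s["clock"],s["tool_pos"],s["q"][6],s["contact_force"])
q,e=get_image("side");w,_=get_image("wrist")
cv2.imwrite("pics/s5.png",np.hstack([cv2.resize(q[190:310,270:390],(400,400)),cv2.resize(w[80:320,150:480],(400,400))]))
E
```

```text
24.15 [ 0.62152392 -0.14424756  0.29713768] 1.881539818385795 [ 0.7542191   1.26642415 -3.20820215]
```

View pics/s5.png

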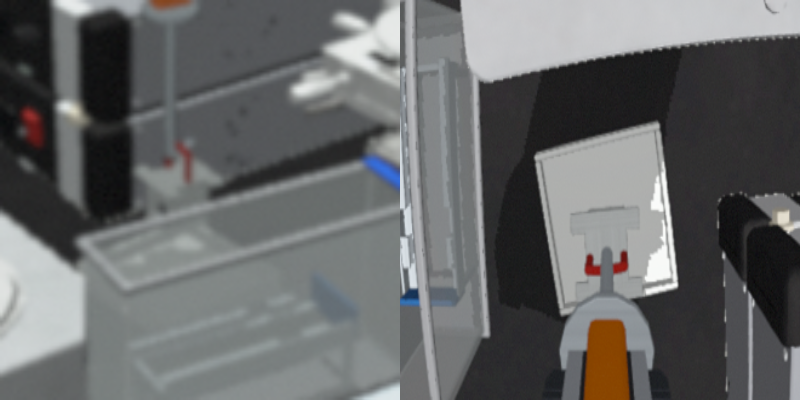

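apply_moves --pt "0 0 0.8 0 0 0 1" --pt "0 0 1 0 0 0 1" --pt "0 0 1 0 0 0 1" --pt "0 0 0.6 0 0 0 1" --pt "0 0 0.3 0 0 0 1"

```text
clock: 24.75
tool_pos: [0.6216, -0.1442, 0.2605]
eef_rot: [[-0.992, 0.126, -0.001], [0.126, 0.992, 0.0], [0.001, -0.0, -1.0]]
contact_force: [-0.2, -0.1, -3.2]
grip_width: 0.15
grip_force: 97.4
```

apply_moves --pt "0 0 0.1 0 0 0 1" --pt "0 0 0.1 0 0 0 1" --pt "0 0 0.1 0 0 0 1" --pt "0 0 0.1 0 0 0 1" --pt "0 0 0.1 0 0 0 1"

```text
clock: 25.25
tool_pos: [0.6218, -0.1443, 0.2565]
eef_rot: [[-0.992, 0.125, 0.0], [0.125, 0.992, -0.0], [-0.0, -0.0, -1.0]]
contact_force: [-0.5, -0.3, -1.8]
grip_width: 0.147
grip_force: 97.4
```

apply_moves --pt "0 0 0.1 0 0 0 1" --pt "0 0 0.1 0 0 0 1" --pt "0 0 0.1 0 0 0 1" --pt "0 0 0.1 0 0 0 1" --pt "0 0 0.1 0 0 0 1"

```text
clock: 25.75
tool_pos: [0.6217, -0.1443, 0.2513]
eef_rot: [[-0.992, 0.126, -0.0], [0.126, 0.992, -0.0], [0.0, -0.0, -1.0]]
contact_force: [0.4, -0.5, -3.7]
grip_width: 0.152
grip_force: 97.4
```

apply_moves --pt "0 0 0.05 0 0 0 1" --pt "0 0 0.05 0 0 0 1" --pt "0 0 0.05 0 0 0 1" --pt "0 0 0.05 0 0 0 1" --pt "0 0 0 0 0 0 1"

```text
clock: 26.25
tool_pos: [0.6217, -0.1443, 0.2494]
eef_rot: [[-0.992, 0.126, 0.0], [0.126, 0.992, -0.0], [-0.0, -0.0, -1.0]]
contact_force: [0.3, -0.3, -1.1]
grip_width: 0.148
grip_force: 97.5
```

apply_moves --pt "0 0 0.05 0 0 0 1" --pt "0 0 0.05 0 0 0 1" --pt "0 0 0.05 0 0 0 1" --pt "0 0 0.05 0 0 0 1" --pt "0 0 0 0 0 0 1"

```text
clock: 26.75
tool_pos: [0.6217, -0.1443, 0.2473]
eef_rot: [[-0.992, 0.126, -0.0], [0.126, 0.992, -0.0], [0.0, -0.0, -1.0]]
contact_force: [-0.5, 0.3, -0.7]
grip_width: 0.155
grip_force: 97.5
```

```bash
cat > f.py <<'E'
from rig import *
import numpy as np
F=[]
for i in range(4): F.append(read_state()["contact_force"]); get_image("top")
s=read_state();print(s["clock"],s["tool_pos"],np.mean(F,0),s["torque"])
E
python3 f.py
```

```text
26.95 [ 0.62175609 -0.14425981  0.24740972] [-0.50352567 -0.05694457 -1.16319427] [-0.00313051  0.19272847 -0.03526462]
```

Fz is back to the rod's weight, so the carrier rests on the tray. I lower the hook to mid-window and withdraw it slowly.

apply_moves --pt "0 0 0.2 0 0 0 1" --pt "0 0 0.2 0 0 0 1" --pt "0 0 0.15 0 0 0 1" --pt "0 0 0 0 0 0 1" --pt "0 0 0 0 0 0 1"

```text
clock: 27.45
tool_pos: [0.6218, -0.1443, 0.2419]
eef_rot: [[-0.992, 0.125, -0.0], [0.125, 0.992, -0.0], [0.0, -0.0, -1.0]]
contact_force: [-0.4, 0.7, -0.8]
grip_width: 0.147
grip_force: 97.5
```

apply_moves --pt "0.1 0 0 0 0 0 1" --pt "0.1 0 0 0 0 0 1" --pt "0.2 0 0 0 0 0 1" --pt "0.2 0 0 0 0 0 1" --pt "0.2 0 0 0 0 0 1"

```text
clock: 27.95
tool_pos: [0.6136, -0.1432, 0.2419]
eef_rot: [[-0.992, 0.126, -0.0], [0.126, 0.992, -0.0], [0.0, -0.0, -1.0]]
contact_force: [0.7, -0.7, -1.2]
grip_width: 0.153
grip_force: 97.5
```

apply_moves --pt "0.3 0 0 0 0 0 1" --pt "0.4 0 0 0 0 0 1" --pt "0.4 0 0 0 0 0 1" --pt "0.4 0 0 0 0 0 1" --pt "0.4 0 0 0 0 0 1"

```text
clock: 28.45
tool_pos: [0.5946, -0.1408, 0.2419]
eef_rot: [[-0.992, 0.125, 0.0], [0.125, 0.992, -0.0], [-0.0, -0.0, -1.0]]
contact_force: [0.6, -1.0, -1.8]
grip_width: 0.15
grip_force: 97.5
```

apply_moves --pt "0.2 0 0 0 0 0 1" --pt "0 0 -0.5 0 0 0 1" --pt "0 0 -1 0 0 0 1" --pt "0 0 -1 0 0 0 1" --pt "0 0 -1 0 0 0 1"

```text
clock: 28.95
tool_pos: [0.5932, -0.1407, 0.2782]
eef_rot: [[-0.992, 0.126, 0.001], [0.126, 0.992, -0.0], [-0.001, -0.0, -1.0]]
contact_force: [0.1, 0.2, -1.8]
grip_width: 0.152
grip_force: 97.5
```

```bash
python3 - <<'E'
from h import *
s=read_state();print(s["clock"],s["tool_pos"],s["q"][6],s["contact_force"])
q,e=get_image("side");w,_=get_image("wrist")
cv2.imwrite("pics/s6.png",np.hstack([cv2.resize(q[190:310,270:390],(400,400)),cv2.resize(w[80:320,150:480],(400,400))]))
E
```

```text
28.95 [ 0.59318496 -0.14073498  0.27817211] 1.8966044921471705 [ 0.10324652  0.19209391 -1.8458224 ]
```

View pics/s6.png

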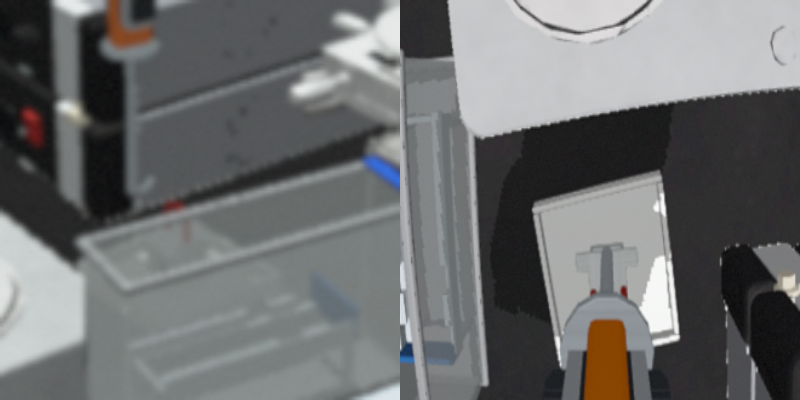

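The hook is clear, and the carrier stands upright in the tray with its bail free. Now I carry the rod back to the fork.

apply_moves --pt "0 0 -2.4 0 0 0 1" --pt "0 0 -2.4 0 0 0 1" --pt "0 0 -2.4 0 0 0 1" --pt "0.9 -3 0 0 0 0 1" --pt "0.9 -3.6 0 0 0 0 1"

```text
clock: 29.55
tool_pos: [0.5671, -0.2033, 0.3493]
eef_rot: [[-0.992, 0.122, 0.001], [0.122, 0.992, 0.0], [-0.001, 0.0, -1.0]]
contact_force: [-0.0, -0.4, -1.3]
grip_width: 0.154
grip_force: 97.7
```

apply_moves --pt "0.9 -3.7 0 0 0 0 1" --pt "0.9 -3.7 0 0 0 0 1" --pt "0.9 -3.7 0 0 0 0 1" --pt "0.9 -3.7 0 0 0 0 1" --pt "0.9 -3.7 0 0 0 0 1"

```text
clock: 30.05
tool_pos: [0.4983, -0.383, 0.3489]
eef_rot: [[-0.992, 0.125, 0.0], [0.125, 0.992, 0.0], [-0.0, 0.0, -1.0]]
contact_force: [1.4, -0.5, -1.8]
grip_width: 0.15
grip_force: 97.8
```

apply_moves --pt "0.9 -3.7 0 0 0 0 1" --pt "0.6 -3 0 0 0 0 1" --pt "0 -1.5 0 0 0 0 1" --pt "0 0 0 0 0 0 1" --pt "0 0 0 0 0 0 1"

```text
clock: 30.55
tool_pos: [0.4743, -0.4605, 0.3486]
eef_rot: [[-0.992, 0.125, -0.0], [0.125, 0.992, 0.001], [0.0, 0.001, -1.0]]
contact_force: [0.8, 0.2, -0.0]
grip_width: 0.15
grip_force: 97.7
```

apply_moves --pt "0.1 0.55 2 0 0 0 1" --pt "0 0 3 0 0 0 1" --pt "0 0 3 0 0 0 1" --pt "0 0 2.5 0 0 0 1" --pt "0 0 1.2 0 0 0 1"

```text
clock: 31.05
tool_pos: [0.4741, -0.4536, 0.2299]
eef_rot: [[-0.992, 0.123, -0.002], [0.123, 0.992, 0.002], [0.002, 0.002, -1.0]]
contact_force: [0.2, 0.0, -0.8]
grip_width: 0.153
grip_force: 97.8
```

apply_moves --pt "0 0 0 0 0 0 1" --pt "0 0 0 0 0 0 1" --pt "0 0 0 0 0 0 1" --pt "0 0 0 0 0 0 1" --pt "0 0 0 0 0 0 1"

```text
clock: 31.55
tool_pos: [0.4736, -0.4558, 0.2326]
eef_rot: [[-0.992, 0.126, 0.001], [0.126, 0.992, -0.001], [-0.001, -0.0, -1.0]]
contact_force: [0.8, 1.1, -0.9]
grip_width: 0.155
grip_force: 97.8
```

```bash
python3 - <<'E'
from h import *
s=read_state();print(s["clock"],s["tool_pos"],s["eef_rot"],s["q"][6],s["contact_force"])
t=np.array([.5223,-.4591,.2317])-s["tool_pos"];print("to seat, tool axes cm",(t@s["eef_rot"]*100).round(2))
E
```

```text
31.55 [ 0.47364577 -0.45575112  0.23257576] [[-9.92091587e-01  1.25513789e-01  7.56070582e-04]
 [ 1.25513433e-01  9.92091794e-01 -5.00794691e-04]
 [-8.12948059e-04 -4.01937186e-04 -9.99999589e-01]] 2.4511767776206583 [ 0.75626936  1.08763667 -0.91005804]
to seat, tool axes cm [-4.87  0.28  0.09]
```

apply_moves --pt "-0.5 0.1 0 0 0 0 1" --pt "-1 0.05 0 0 0 0 1" --pt "-1 0.05 0 0 0 0 1" --pt "-0.8 0.04 0 0 0 0 1" --pt "-0.5 0.02 0 0 0 -0.02 1"

```text
clock: 32.05
tool_pos: [0.5127, -0.4576, 0.2316]
eef_rot: [[-0.995, 0.104, -0.0], [0.104, 0.995, -0.0], [0.0, -0.0, -1.0]]
contact_force: [0.4, 0.2, -2.4]
grip_width: 0.15
grip_force: 97.8
```

apply_moves --pt "-0.5 0.02 0 0 0 -0.02 1" --pt "-0.4 0.01 0 0 0 0 1" --pt "-0.1 0 0 0 0 0 1" --pt "0 0 0 0 0 0 1" --pt "0 0 0 0 0 0 1"

```text
clock: 32.55
tool_pos: [0.5212, -0.4586, 0.232]
eef_rot: [[-0.996, 0.086, -0.0], [0.086, 0.996, -0.0], [0.0, -0.0, -1.0]]
contact_force: [1.2, -0.3, -1.3]
grip_width: 0.149
grip_force: 97.8
```

```bash
python3 - <<'E'
from h import *
s=read_state();print(s["clock"],s["tool_pos"],s["eef_rot"],s["q"][6],s["contact_force"],s["torque"])
t=np.array([.5223,-.4591,.2177])-s["tool_pos"];print("to seat, tool axes cm",(t@s["eef_rot"]*100).round(2))
E
```

```text
32.55 [ 0.52124779 -0.45857649  0.23197302] [[-9.96285534e-01  8.61111311e-02 -8.77697697e-05]
 [ 8.61111377e-02  9.96285535e-01 -7.40970952e-05]
 [ 8.10631672e-05 -8.13798188e-05 -9.99999993e-01]] 2.4272616630710044 [ 1.15318648 -0.30814477 -1.2731463 ] [ 0.01742884  0.03177273 -0.03229732]
to seat, tool axes cm [-0.11 -0.04  1.43]
```

Aligned to within about 1 mm. I lower onto the prongs gently.

apply_moves --pt "-0.1 0 0.4 0 0 0 1" --pt "0 0 0.4 0 0 0 1" --pt "0 0 0.3 0 0 0 1" --pt "0 0 0.1 0 0 0 1" --pt "0 0 0 0 0 0 1"

```text
clock: 33.05
tool_pos: [0.5224, -0.4586, 0.2197]
eef_rot: [[-0.996, 0.086, -0.0], [0.086, 0.996, 0.0], [0.0, 0.0, -1.0]]
contact_force: [-0.8, -1.0, -0.3]
grip_width: 0.151
grip_force: 97.8
```

apply_moves --pt "0 0 0.05 0 0 0 1" --pt "0 0 0.05 0 0 0 1" --pt "0 0 0.05 0 0 0 1" --pt "0 0 0.05 0 0 0 1" --pt "0 0 0 0 0 0 1"

```text
clock: 33.55
tool_pos: [0.5225, -0.4585, 0.2179]
eef_rot: [[-0.996, 0.086, -0.0], [0.086, 0.996, 0.0], [0.0, 0.0, -1.0]]
contact_force: [-0.3, 0.6, -2.0]
grip_width: 0.152
grip_force: 97.8
```

apply_moves --pt "0 0 0.03 0 0 0 1" --pt "0 0 0.03 0 0 0 1" --pt "0 0 0 0 0 0 1" --pt "0 0 0 0 0 0 1" --pt "0 0 0 0 0 0 1"

```text
clock: 34.05
tool_pos: [0.5225, -0.4586, 0.2178]
eef_rot: [[-0.996, 0.086, 0.0], [0.086, 0.996, -0.0], [-0.0, -0.0, -1.0]]
contact_force: [-1.6, 3.0, 4.5]
grip_width: 0.145
grip_force: 98.9
```

apply_moves --pt "0 0 0.03 0 0 0 1" --pt "0 0 0.03 0 0 0 1" --pt "0 0 0 0 0 0 1" --pt "0 0 0 0 0 0 1" --pt "0 0 0 0 0 0 1"

```text
clock: 34.55
tool_pos: [0.5225, -0.4586, 0.2177]
eef_rot: [[-0.996, 0.086, 0.001], [0.086, 0.996, -0.0], [-0.001, -0.0, -1.0]]
contact_force: [-4.0, 4.8, 12.6]
grip_width: 0.149
grip_force: 99.9
```

Seated (same height as at the start). I relieve the load and release.

apply_moves --pt "0 0 -0.06 0 0 0 1" --pt "0 0 0 0 0 0 1" --pt "0 0 0 0 0 0 0.85" --pt "0 0 0 0 0 0 0.7" --pt "0 0 0 0 0 0 0.4" --squeeze 20

```text
clock: 35.05
tool_pos: [0.5225, -0.4586, 0.2172]
eef_rot: [[-0.996, 0.086, -0.0], [0.086, 0.996, -0.0], [0.0, -0.0, -1.0]]
contact_force: [0.6, -0.5, 0.2]
grip_width: 0.461
grip_force: 0.0
```

apply_moves --pt "0 0 0 0 0 0 0" --pt "0 0 0 0 0 0 0" --pt "0 0 0 0 0 0 0" --pt "0 0 0 0 0 0 0" --pt "0 0 0 0 0 0 0"

```text
clock: 35.55
tool_pos: [0.5225, -0.4586, 0.2173]
eef_rot: [[-0.996, 0.086, -0.0], [0.086, 0.996, -0.0], [0.0, -0.0, -1.0]]
contact_force: [1.5, -0.1, -1.2]
grip_width: 0.999
grip_force: 0.0
```

apply_moves --pt "0 0 -1 0 0 0 0" --pt "0 0 -3 0 0 0 0" --pt "0 0 -3 0 0 0 0" --pt "0 0 -3 0 0 0 0" --pt "0 0 -3 0 0 0 0"

```text
clock: 36.05
tool_pos: [0.5223, -0.4586, 0.3495]
eef_rot: [[-0.996, 0.086, 0.0], [0.086, 0.996, -0.001], [-0.001, -0.0, -1.0]]
contact_force: [-0.4, -0.0, -0.3]
grip_width: 1.005
grip_force: 0.0
```

apply_moves --pt "4 0 -2 0 0 0 0" --pt "4 0 0 0 0 0 0" --pt "0 0 0 0 0 0 0" --pt "0 0 0 0 0 0 0" --pt "0 0 0 0 0 0 0"

```text
clock: 36.55
tool_pos: [0.4436, -0.4515, 0.3676]
eef_rot: [[-0.996, 0.085, 0.001], [0.085, 0.996, -0.0], [-0.001, -0.0, -1.0]]
contact_force: [0.8, -0.3, -0.9]
grip_width: 1.004
grip_force: 0.0
```

```bash
python3 - <<'E'
from h import *
s=read_state();print(s["clock"],s["tool_pos"],s["contact_force"])
q,e=get_image("side");q0=cv2.imread("pics/side0.png");W=cloud("side",e);W0=cloud("side",np.load("side0.npy"))
def org(p,W):
    h=cv2.cvtColor(p,cv2.COLOR_BGR2HSV);m=np.zeros((480,640),bool);m[270:325,370:412]=1
    m&=(h[...,0]>5)&(h[...,0]<20)&(h[...,1]>150)&(W[...,2]>.13);v,u=np.nonzero(m);return m.sum(),u.min(),u.max(),v.min(),v.max(),W[m].mean(0).round(4)
print(org(q0,W0),org(q,W))
p,d=get_image("top");p0=cv2.imread("pics/top0.png");D=cv2.absdiff(p,p0).max(2)>60
n,l,st,c=cv2.connectedComponentsWithStats(cv2.dilate(D.astype(np.uint8),np.ones((3,3))))
print([tuple(map(int,x)) for x in st[1:] if x[4]>25])
Wt=cloud("top",d);m=(Wt[...,2]>.03)&(abs(Wt[...,0]-.628)<.045)&(abs(Wt[...,1]+.145)<.045);print("carrier",rect(m,Wt),Wt[m][:,2].max())
E
```

```text
36.55 [ 0.44362183 -0.45148894  0.3675825 ] [ 0.76291162 -0.28742414 -0.88155205]
(np.int64(464), np.int64(381), np.int64(397), np.int64(281), np.int64(315), array([ 0.5157, -0.4649,  0.1645])) (np.int64(473), np.int64(380), np.int64(397), np.int64(281), np.int64(315), array([ 0.513 , -0.4673,  0.1668]))
[(294, 214, 13, 7, 62), (343, 218, 14, 17, 177), (400, 254, 32, 19, 380), (250, 261, 302, 219, 12137), (404, 296, 18, 15, 162), (347, 299, 18, 16, 164), (174, 391, 93, 89, 4018), (268, 455, 11, 25, 158)]
carrier (((627.8496704101562, -144.87646484375), (43.77036666870117, 44.239845275878906), 89.43999481201172), 209, np.float64(0.04281395082821721)) 0.06814098539528353
```

```bash
python3 - <<'E'
from h import *
q,_=get_image("side");q0=cv2.imread("pics/side0.png")
for n,b in(("turq",(295,375,338,422)),("purp",(245,320,288,364)),("purp2",(448,332,492,376)),("brown",(424,268,456,306)),("holder/puck",(410,312,440,356))):
    c=[]
    for p in(q0,q):
        r=p[b[1]:b[3],b[0]:b[2]];s=cv2.cvtColor(r,cv2.COLOR_BGR2HSV)[...,1 if n[0]!="h" else 2]>110;v,u=np.nonzero(s);c+=[(len(u),u.mean().round(2),v.mean().round(2))]
    print(n,c)
E
```

```text
turq [(874, np.float64(20.24), np.float64(25.02)), (911, np.float64(20.04), np.float64(24.61))]
purp [(724, np.float64(21.15), np.float64(21.41)), (712, np.float64(21.35), np.float64(21.68))]
purp2 [(812, np.float64(20.22), np.float64(22.2)), (810, np.float64(20.25), np.float64(22.14))]
brown [(540, np.float64(14.77), np.float64(19.27)), (538, np.float64(14.84), np.float64(19.25))]
holder/puck [(511, np.float64(12.71), np.float64(17.8)), (522, np.float64(12.58), np.float64(17.84))]
```

All bystanders are unmoved (the differences are shading), the carrier is centred upright in the tray, and the rod is back in its fork.

```bash
python3 -c "
from rig import *
print(close_job())"
```

```text
the job is handed in; nothing more can be done
None
```

The job is handed in, with no verdict returned: the carrier met the stop at about 4 N, was lifted out and stands upright in the middle of the tray, and the rod hangs back in its fork; the bystanders I checked (vial and objective case not measured) hadn't moved, and it took about 37 s.

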